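# Open the sprung gate of a drill-bit tote and hold it wide

## Robot

A 7-joint arm with a two-finger parallel gripper is mounted at the origin on the work surface. World frame = base frame: x ahead of the robot, y to its left, z up, the work surface at z = 0. Lengths are in m, angles in rad, forces in N, time in s.
With the tool pointing down it reaches from about 0.4 to 0.85 m from the base axis. Payload 10.4 kg.
Tool frame: the origin (TCP) lies midway between the tips of the shut fingers; the grasp point (between the pads) lies 19 mm behind it; z points along the fingers, y is the line along which they close (so a half turn about z gives the same grasp; the last joint's range is limited). The gripper opens to 87 mm and grips with 3 to 60 N. Pads are 19 mm wide; open, the fingers measure 117 mm over their backs; the gripper's body (75 mm by 190 mm) begins 51 mm behind the grasp point.
Start: joints at [-1.178, 0.332, -0.065, 1.46, 0.022, 1.35, -0.088], TCP at [0.252, 0.572, 0.223] pointing down, gripper open.
Joint ranges: [-2.6, 2.6], [-0.5, 2.12], [-1.47, 1.34], [0.16, 2.42], [-1.27, 4.41], [0.06, 2.06], [-2.6, 2.6]. Speed limits (rad/s): [2.22, 2.22, 2.79, 2.79, 3.14, 3.14, 3.14].

## Interface

Orientations are given as a unit quaternion [w, x, y, z].
In Python, from rig import telemetry, grab_frame, calibration, hand_in, spotter gives the robot as it stands. The module is installed in compiled form; this text tells all that it offers.
- The arm moves only by the tool servo_tool, never from a script. Its arguments are lists of equal length, an entry for each row: "translation": the shift along the tool's x, y, z each as a share of 0.25 m, from -1 to 1, a list of three; "turn": the turn, a rotation vector about the tool's x, y, z each as a share of 90 degrees, from -1 to 1, a list of three; "claw": the finger opening in mm, from 0 to 87. In form: {"translation": [[dx, dy, dz], ...], "turn": [[wx, wy, wz], ...], "claw": [claw, ...]}. A call has 1 to 10 rows; each row is the pose to reach, as a shift and turn from the pose commanded when the call began, along the tool's axes at that moment; what a row does not reach only later rows make up. A row lasts 1/10 s, in which the tool goes at most 50 mm and 8.59 degrees, less where a joint would pass 70% of its speed; a pose out of reach is approached as far as the arm can. A call with a number of a shift or a turn outside -1 to 1 is refused whole. A call with a gripper value outside its range is refused whole. The fingers move at their own pace and stop on an object; the grip force is fixed at half the most. Time passes only in rows, so rows that repeat a pose let the fingers close. It gives the time, the measured TCP pose, the force, the opening and the grip force at its end, in the units of the state.
- telemetry.state(): the state, without advancing time (a new reading comes with each control period).
- grab_frame(name): name is "scene" or "top" or "wrist"; returns (picture, depth): 400x640x3 uint8, red, green, blue; 400x640 float32, m along the optical axis (not along the pixel's ray), 0 where there is no reading.
- calibration(name): a dict with "camera_matrix" (3x3 intrinsics, pixels), "k1" (the pictures are not rectified: a ray, as slopes to the right and down, at radius r is drawn at 1 + k1 r^2 times it, then the intrinsics apply), "world_from_camera" (4x4, takes a point from camera to world coordinates); the wrist camera has in their place "hand_eye" (4x4, takes a point from camera to tool coordinates, whose origin is the TCP and whose axes are the flange's). Camera axes: x right, y down, z forward; pixel columns grow to the right and rows downward; lengths in m; the calibration is good to about 2 mm. A picture is of the moment at which its call begins: read the wrist's pose just before it. calibration takes no time and is no camera call.
- hand_in(): hands the job in; it is judged then, once.
Trained networks look in the newest picture that a camera, given by its name, has taken for a name from the list of things; names that differ only in an ending like _2 or _b are one class to them, and where a whole thing is asked for, a point or a joint stands for the part that bears it (a point fixed in the world has none). Each returns a list of dicts, best first, with "confidence" (0 to 1); they miss things now and then, are a little off and sometimes report something else, mostly with a low value. They report only what shows in the picture. A call takes as long as a camera call.
- spotter.recognise(camera, label): "at" ([x, y, z] in m, in world coordinates, good to about 4 mm: the middle of the surface that is visible of it).
- spotter.regions_of(camera, label): "pixels" (400x640 bool, what is visible of it).
- spotter.landmark_of(camera, label): "at" ([x, y, z] in m, in world coordinates, good to about 4 mm: a listed point, or the origin of a listed thing).
The state is a dict: "clock": time; "qpos": joint angles; "qvel": joint speeds; "joint_torque": joint torques, N m; "tool_pos": TCP position; "tcp_rot": TCP orientation; "ft_force": force on the tool from outside, world axes, zero at the start; "wrist_torque": the same for the moment, N m; "opening": finger opening in m; "gripper_force": force on a finger pad.
Only numpy, scipy, OpenCV 4.12 (cv2) and the standard library are available. Lean on these libraries where they do the work, as an engineer would, in place of code of your own. Each camera call takes 0.05 s, during which the arm holds its last target. There are 200 camera calls.

## Task

Clear the small drill bit that stands in front of the blue tote's gate out of the way: stand it upright on the black rubber mat and let go of it. Then unlock the gate by squeezing the red safety catch all the way in first and then squeezing the yellow latch, swing the gate open over its click stop, and hold it wide open close to its end stop so that the bits inside can be lifted out. Finish still holding the gate against its closing spring, and leave the other bits, tools and boxes where they are.

Things in the scene. Friction and masses are not known exactly. Their poses are not given: they have to be found in the camera images.
- tote: Open-topped blue steel cage with mesh sides, fixed, 230 x 300 mm in plan, posts 168 mm tall. Origin under its middle, on the table. Its -x side, roughly facing the robot, is the gate; +y is the hinge side. Gate's upright hinge axis at x -110, y +130 mm; latch post at x -110, y -135 mm with a keeper up to 197 mm.
- gate_leaf: Blue mesh gate leaf with its catches, 228 mm wide, 16 mm thick, 18 to 165 mm high. Origin on the hinge axis at table height. Shut, its axes lie as the tote's; the leaf runs along its own -y and -x is outside. Opening turns it clockwise seen from above, the free end coming towards the robot.
- gate_hinge (a point): Point on the gate's upright hinge axis, 165 mm above the table. On top of it a cam disc and the sprung brass roller of the click stop, up to 191 mm high.
- gate (a joint): Opening angle: 0 shut, end stop 1.42 rad. A spring always pulls it shut (0.2 N m shut, 0.7 at the stop). A sprung roller makes a click stop: between 0.45 and 0.7 rad up to 0.9 N m more is needed (some 8 N in all at the latch), then it runs easy. Let go past that it falls back to the roller near 0.94 or shut: it is wide (over 1.2) only while held.
- safety_grip (a point): Red safety catch, on the gate 85 mm from the hinge axis, 197 mm up; axes as gate_leaf. A red button 18 mm in diameter stands 14 mm out of the -x face of a grey housing (27 mm along x, 30 along y, 165 to 215 mm high). Pinch along x, button end against plain back: button end 25.5 mm to -x of this point (15.5 once home), back 15.5 mm to +x.
- safety (a joint): Travel of the red button: 0 locked, 0.010 m home. About 3 N; it stays where pushed. Until it is home the yellow latch is blocked.
- latch_grip (a point): Latch, on the gate 160 mm from the hinge axis, 210 mm up; axes as gate_leaf. Fixed black tab: outer face 15 mm to +y. Sliding yellow tab: outer face 29 mm to -y (15 when squeezed). Tabs 26 mm wide along x, 9 thick, tops at 226 mm. Pinch along y. The bolt runs below, top at 183 mm; above 190 mm it is free for 25 mm beyond both tabs.
- latch (a joint): Travel of the yellow tab and its bolt: 0 sprung out, 0.014 m fully squeezed; the bolt is clear of the keeper from about 0.011. Spring 4 N at first, 9 N at the end: it shoots out when let go, so keep it squeezed (grip 20 N or more) until the gate has begun to open. It may stay squeezed all the way, as the gate's handle.
- bit: Small white drill bit standing on its steel threaded pin in the gate's path, round, 124 mm tall: head 56 mm diameter from 66 to 116 mm above its foot, shoulder 51 mm diameter from 40 to 66 mm, pin 38 mm diameter below. About 0.8 kg. Origin at the middle of its foot.
- mat: Black rubber mat, fixed, 150 mm (x) x 170 mm (y), 4 mm thick. Origin under its middle, on the table.
- bit_a: Larger drill bit standing in the tote near the hinge side, 63 mm diameter, 140 mm tall. Leave alone.
- bit_b: Larger drill bit standing in the tote near the latch side, 63 mm diameter, 140 mm tall. Leave alone.
- cutter_box: Open cardboard box of cutters, 150 x 110 x 75 mm, one flap out. Leave alone.
- tub: White plastic tub of cutters, 100 mm diameter, 70 mm tall. Leave alone.
- hammer: Hammer lying on the bench, 280 mm long. Leave alone.
- flux_tin: Green tin with a steel lid, 74 mm diameter, 74 mm tall. Leave alone.
- brush: Hand brush lying on the bench. Leave alone.

How it is judged:
By the outcome, as a careful person would: the job done as asked, in the order asked, and still so for the second after the job is handed in, while the arm keeps its last pose, push and grip.
It also fails if it takes over 72 s, if anything falls off the work surface, if the arm or the gripper's body presses on something with over 40 N, if the wrist force passes 120 N, or if a joint passes its speed limit or range.

## Working session

There is one attempt and no reset: what is moved stays moved. The work goes in short steps, Python scripts to look and compute and a tool call to move; the robot and the scene stay as the last step left them, time stands still between calls to the robot, and variables do not carry over. Pictures are saved under pics/ and viewed, at most 10 in all, crops included, and the job is handed in when it is done.

Besides the shell and the picture viewer there is one more tool, called after ">>>" as a command line: name --argument value ..., lists and objects as JSON in quotes. servo_tool: Moves the arm, as the interface text tells. Its arguments: {"type":"object","properties":{"translation":{"type":"array"},"turn":{"type":"array"},"claw":{"type":"array"}},"required":["translation","turn","claw"]}

```bash
mkdir -p pics; cat > h.py <<'E'
import numpy as np, cv2
from rig import telemetry, grab_frame, calibration, hand_in, spotter
np.set_printoptions(precision=4,suppress=True)
def save(cam,name):
    p,d=grab_frame(cam); cv2.imwrite('pics/'+name,p[:,:,::-1]); return p,d
def world(cam,u,v,d):
    c=calibration(cam);K=np.array(c['camera_matrix']);T=np.array(c['world_from_camera'])
    x=(u-K[0,2])/K[0,0];y=(v-K[1,2])/K[1,1];xx,yy=x,y
    for _ in range(10):
        s=1+c['k1']*(xx*xx+yy*yy);xx,yy=x/s,y/s
    return (T@np.stack([xx*d,yy*d,d,np.ones_like(d)]))[:3]
E
python3 - <<'E'
from h import *
s=telemetry.state(); print(s)
for cam in ('scene','top'):
    save(cam,cam+'0.png'); print(cam)
    for n in ['tote','gate_leaf','gate_hinge','safety_grip','latch_grip','bit','mat','bit_a','cutter_box','tub','hammer','flux_tin','brush']:
        print(n,[(np.round(r['at'],3).tolist(),round(r['confidence'],2)) for r in spotter.landmark_of(cam,n)][:3])
E
```

```text
{'clock': 0.0, 'qpos': array([-1.1776,  0.3329, -0.0647,  1.461 ,  0.0216,  1.3499, -0.0885]), 'qvel': array([-0.0009, -0.0004, -0.0022,  0.0026, -0.0007, -0.0001, -0.0015]), 'joint_torque': array([ -0.0016, -62.3277,   0.0237, -38.9902,  -0.0614,   0.0395,
         0.0001]), 'tool_pos': array([0.2523, 0.5714, 0.2217]), 'tcp_rot': array([-0.0001,  0.2064,  0.9785, -0.0007]), 'ft_force': array([-0.3836,  0.2064, -0.3344]), 'wrist_torque': array([0.01  , 0.0375, 0.0002]), 'gripper_force': 0.0, 'opening': 0.08709952463168841}
scene
tote [([0.76, 0.002, 0.001], 0.61), ([0.541, 0.104, 0.002], 0.19)]
gate_leaf [([0.684, 0.154, -0.0], 0.79), ([0.72, -0.054, 0.015], 0.54), ([0.663, 0.073, 0.197], 0.41)]
gate_hinge [([0.686, 0.154, 0.165], 0.6)]
safety_grip [([0.663, 0.073, 0.195], 0.72)]
latch_grip [([0.645, -0.005, 0.211], 0.85), ([0.465, -0.366, 0.002], 0.67)]
bit [([0.766, 0.075, 0.018], 0.98), ([0.543, 0.104, 0.001], 0.9), ([0.721, -0.057, 0.016], 0.61)]
mat []
bit_a [([0.766, 0.075, 0.018], 0.98), ([0.543, 0.104, 0.001], 0.9), ([0.721, -0.057, 0.016], 0.61)]
cutter_box [([0.666, 0.39, 0
[... 336 characters left out ...]

gate_leaf [([0.677, 0.153, 0.003], 0.92), ([0.483, 0.603, -0.005], 0.28)]
gate_hinge [([0.677, 0.154, 0.166], 0.93)]
safety_grip [([0.663, 0.077, 0.195], 0.96)]
latch_grip [([0.647, -0.004, 0.209], 0.66)]
bit [([0.721, -0.057, 0.014], 0.65), ([0.76, 0.072, 0.015], 0.55), ([0.543, 0.102, -0.0], 0.51)]
mat [([0.46, -0.37, -0.001], 0.68)]
bit_a [([0.721, -0.057, 0.014], 0.65), ([0.76, 0.072, 0.015], 0.55), ([0.543, 0.102, -0.0], 0.51)]
cutter_box [([0.648, -0.004, 0.211], 0.63), ([0.542, 0.101, -0.002], 0.59), ([0.669, 0.391, -0.004], 0.56)]
tub [([0.757, 0.001, -0.002], 0.34)]
hammer [([0.482, 0.603, -0.002], 0.58)]
flux_tin [([0.654, -0.4, -0.002], 0.69)]
brush [([0.536, -0.535, -0.0], 0.8)]
```

View pics/scene0.png

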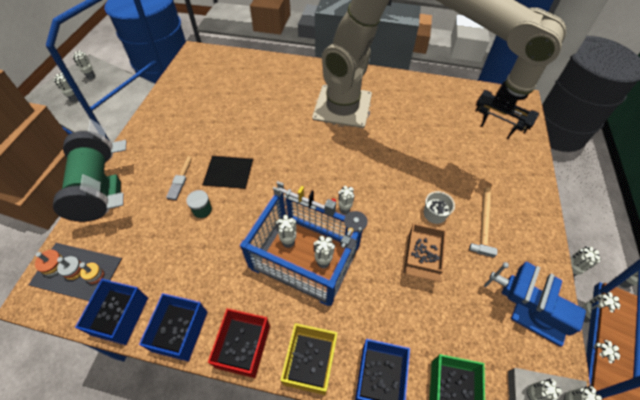

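View pics/top0.png

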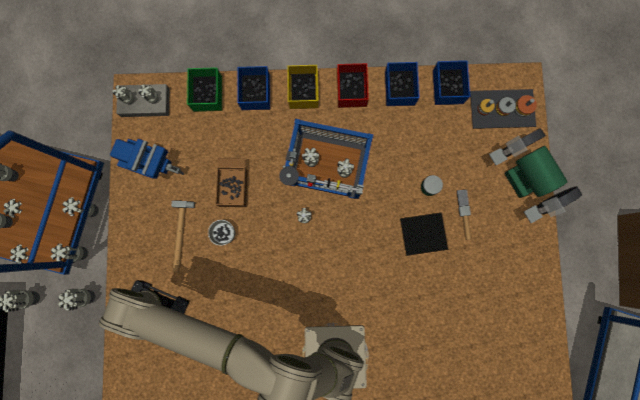

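The bit in front of the gate is at scene px (345,197), which matches world (0.543, 0.103). The mat is at (228,172) and the tote gate faces the robot. Next I compute the moves to above the bit.

```bash
cat >> h.py <<'E'
from scipy.spatial.transform import Rotation as R
def pose():
    s=telemetry.state(); q=s['tcp_rot']; return s,np.array(s['tool_pos']),R.from_quat([q[1],q[2],q[3],q[0]])
def down(yaw):  # tool z down, tool y at world angle yaw (rad)
    y=np.array([np.cos(yaw),np.sin(yaw),0]);z=np.array([0,0,-1.]);return R.from_matrix(np.stack([np.cross(y,z),y,z],1))
def go(pos,yawdeg,base=None):
    p,r=base if base else pose()[1:]
    t=r.inv().apply(np.array(pos)-p)/0.25; w=(r.inv()*down(np.radians(yawdeg))).as_rotvec()/(np.pi/2)
    print('T',np.round(t,3).tolist(),'W',np.round(w,3).tolist())
E
python3 - <<'E'
from h import *
go([.4,.36,.223],71);go([.543,.103,.23],77.5)
print(go([.543,.103,.23],77.5,(np.array([.4,.36,.223]),down(np.radians(71)))))
E
```

```text
T [-0.882, -0.537, -0.002] W [0.0, 0.0, -0.054]
T [-1.821, -1.246, -0.03] W [0.0, 0.0, -0.126]
T [-0.876, -0.786, -0.028] W [0.0, 0.0, -0.072]
None
```

>>> servo_tool --translation '[[-0.88,-0.54,0],[-0.88,-0.54,0],[-0.88,-0.54,0],[-0.88,-0.54,0],[-0.88,-0.54,0],[-0.88,-0.54,0],[-0.88,-0.54,0]]' --turn '[[0,0,-0.054],[0,0,-0.054],[0,0,-0.054],[0,0,-0.054],[0,0,-0.054],[0,0,-0.054],[0,0,-0.054]]' --claw '[87,87,87,87,87,87,87]'

```text
clock: 2.1
tool_pos: [0.4005, 0.3579, 0.2229]
tcp_rot: [0.0, 0.167, 0.986, 0.0]
ft_force: [-0.3, 0.3, 0.7]
opening: 0.0869
gripper_force: 0.0
```

>>> servo_tool --translation '[[-0.876,-0.786,-0.03],[-0.876,-0.786,-0.03],[-0.876,-0.786,-0.03],[-0.876,-0.786,-0.03],[-0.876,-0.786,-0.03],[-0.876,-0.786,-0.03],[-0.876,-0.786,-0.03],[-0.876,-0.786,-0.03],[-0.876,-0.786,-0.03],[-0.876,-0.786,-0.03]]' --turn '[[0,0,-0.072],[0,0,-0.072],[0,0,-0.072],[0,0,-0.072],[0,0,-0.072],[0,0,-0.072],[0,0,-0.072],[0,0,-0.072],[0,0,-0.072],[0,0,-0.072]]' --claw '[87,87,87,87,87,87,87,87,87,87]'

```text
clock: 3.1
tool_pos: [0.5419, 0.1047, 0.2299]
tcp_rot: [-0.0, 0.107, 0.994, 0.0]
ft_force: [0.8, -0.3, 0.4]
opening: 0.0868
gripper_force: 0.0
```

```bash
python3 - <<'E'
from h import *
s,p,r=pose(); print(s['clock'],p,r.as_matrix(),s['ft_force'])
im,d=save('wrist','w1.png')
for n in ['bit','safety_grip','latch_grip','gate_hinge']:
    print(n,[(np.round(q['at'],4).tolist(),round(q['confidence'],2)) for q in spotter.landmark_of('wrist',n)][:3])
print([(np.round(q['at'],4).tolist(),round(q['confidence'],2)) for q in spotter.recognise('wrist','bit')])
go([.543,.103,.072],77.5)
E
```

```text
3.1 [0.5419 0.1047 0.2299] [[-0.9771  0.2127 -0.0003]
 [ 0.2127  0.9771  0.0005]
 [ 0.0004  0.0005 -1.    ]] [ 0.7948 -0.2869  0.3716]
bit [([0.5437, 0.1041, -0.0046], 0.88)]
safety_grip []
latch_grip [([0.6608, 0.3926, 0.0027], 0.74)]
gate_hinge []
[([0.6984, -0.05, 0.0423], 0.87), ([0.5431, 0.103, 0.117], 0.67)]
T [-0.002, 0.001, 0.632] W [0.0, 0.0, 0.001]
```

View pics/w1.png

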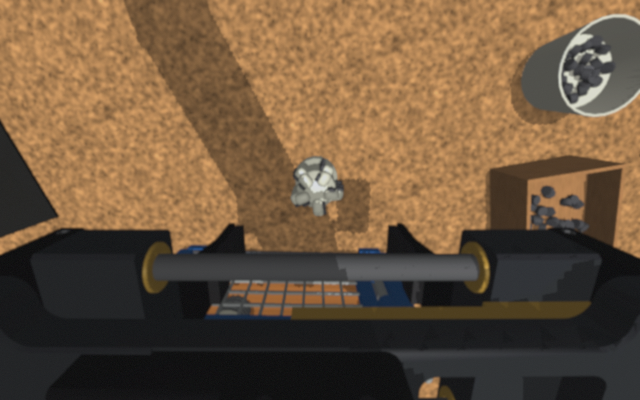

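The wrist view shows the bit at px (317,185), centred between the fingers, and the network agrees with (0.543, 0.103). I'll go down and grasp.

>>> servo_tool --translation '[[-0.004,0,0.2],[-0.004,0,0.38],[-0.004,0,0.52],[-0.004,0,0.6],[-0.004,0,0.63],[-0.004,0,0.63],[-0.004,0,0.63]]' --turn '[[0,0,0],[0,0,0],[0,0,0],[0,0,0],[0,0,0],[0,0,0],[0,0,0]]' --claw '[87,87,87,87,87,87,87]'

```text
clock: 4.1
tool_pos: [0.5442, 0.1024, 0.0738]
tcp_rot: [0.001, 0.109, 0.994, 0.0]
ft_force: [0.1, -1.1, 0.7]
opening: 0.0869
gripper_force: 0.0
```

>>> servo_tool --translation '[[0,0,0],[0,0,0],[0,0,0],[0,0,0],[0,0,0],[0,0,0],[0,0,0],[0,0,0]]' --turn '[[0,0,0],[0,0,0],[0,0,0],[0,0,0],[0,0,0],[0,0,0],[0,0,0],[0,0,0]]' --claw '[60,50,45,45,45,45,45,45]'

```text
clock: 4.9
tool_pos: [0.5436, 0.1027, 0.0728]
tcp_rot: [0.0, 0.109, 0.994, 0.0]
ft_force: [0.5, 3.1, 2.6]
opening: 0.0555
gripper_force: 29.9
```

>>> servo_tool --translation '[[0,0,-0.06],[0,0,-0.16],[0,0,-0.28],[0,0,-0.34],[0,0,-0.34],[0,0,-0.34]]' --turn '[[0,0,0],[0,0,0],[0,0,0],[0,0,0],[0,0,0],[0,0,0]]' --claw '[45,45,45,45,45,45]'

```text
clock: 5.5
tool_pos: [0.5423, 0.1017, 0.1558]
tcp_rot: [-0.001, 0.109, 0.994, -0.001]
ft_force: [-0.3, -0.2, -9.2]
opening: 0.0557
gripper_force: 29.9
```

```bash
python3 - <<'E'
from h import *
s,p,r=pose(); print(s['clock'],p,s['opening'],s['ft_force'],s['qpos'])
m=np.array([.49,-.12,.157]);go(m,60); go([.462,-.369,.157],40,(m,down(np.radians(60))))
E
```

```text
5.5 [0.5423 0.1017 0.1558] 0.0557180599019166 [-0.251  -0.1767 -9.1703] [-0.5274  0.2208  0.2964  1.7579 -0.069   1.176   1.1417]
T [0.012, -0.911, -0.003] W [-0.001, -0.001, 0.194]
T [-0.401, -0.919, 0.0] W [0.0, 0.0, 0.222]
```

>>> servo_tool --translation '[[0,-0.08,0],[0,-0.2,0],[0,-0.34,0],[0,-0.5,0],[0.01,-0.66,0],[0.01,-0.8,0],[0.01,-0.88,0],[0.01,-0.91,0],[0.01,-0.91,0],[0.01,-0.91,0]]' --turn '[[0,0,0.02],[0,0,0.05],[0,0,0.08],[0,0,0.12],[0,0,0.15],[0,0,0.18],[0,0,0.194],[0,0,0.194],[0,0,0.194],[0,0,0.194]]' --claw '[45,45,45,45,45,45,45,45,45,45]'

```text
clock: 6.5
tool_pos: [0.4917, -0.1184, 0.1571]
tcp_rot: [-0.0, 0.258, 0.966, 0.0]
ft_force: [-0.2, 1.1, -8.4]
opening: 0.0557
gripper_force: 29.9
```

>>> servo_tool --translation '[[-0.04,-0.08,0],[-0.09,-0.2,0],[-0.15,-0.34,0],[-0.22,-0.5,0],[-0.29,-0.66,0],[-0.35,-0.8,0],[-0.39,-0.89,0],[-0.4,-0.92,0],[-0.4,-0.92,0],[-0.4,-0.92,0]]' --turn '[[0,0,0.02],[0,0,0.05],[0,0,0.08],[0,0,0.12],[0,0,0.15],[0,0,0.18],[0,0,0.21],[0,0,0.222],[0,0,0.222],[0,0,0.222]]' --claw '[45,45,45,45,45,45,45,45,45,45]'

```text
clock: 7.5
tool_pos: [0.4645, -0.3668, 0.157]
tcp_rot: [-0.0, 0.421, 0.907, 0.001]
ft_force: [-0.6, 0.8, -7.9]
opening: 0.0555
gripper_force: 29.9
```

```bash
python3 - <<'E'
from h import *
s,p,r=pose(); print(s['clock'],p,s['opening'],s['ft_force'],s['qpos'])
go([.462,-.369,.08],40)
E
```

```text
7.5 [ 0.4645 -0.3668  0.157 ] 0.055542017413328336 [-0.6398  0.8322 -7.9141] [ 0.0459  0.351   0.6763  1.6683 -0.2334  1.2055  1.4788]
T [-0.001, -0.013, 0.308] W [0.0, -0.001, 0.003]
```

>>> servo_tool --translation '[[0,0,0.08],[0,0,0.18],[0,0,0.25],[0,0,0.29],[0,0,0.305],[0,0,0.312],[0,0,0.318],[0,0,0.321],[0,0,0.321]]' --turn '[[0,0,0],[0,0,0],[0,0,0],[0,0,0],[0,0,0],[0,0,0],[0,0,0],[0,0,0],[0,0,0]]' --claw '[45,45,45,45,45,45,45,45,45]'

```text
clock: 8.4
tool_pos: [0.4639, -0.3687, 0.0777]
tcp_rot: [0.0, 0.422, 0.907, 0.0]
ft_force: [0.1, 0.8, -7.7]
opening: 0.0557
gripper_force: 29.9
```

Not in contact yet, so I'll ease down a little more.

>>> servo_tool --translation '[[0,0,0.003],[0,0,0.006],[0,0,0.009],[0,0,0.009]]' --turn '[[0,0,0],[0,0,0],[0,0,0],[0,0,0]]' --claw '[45,45,45,45]'

```text
clock: 8.8
tool_pos: [0.4645, -0.3693, 0.0768]
tcp_rot: [0.001, 0.422, 0.907, 0.0]
ft_force: [-1.7, 2.6, 8.1]
opening: 0.055
gripper_force: 29.9
```

In contact (+8 N). I'll release and rise.

>>> servo_tool --translation '[[0,0,0],[0,0,0],[0,0,0],[0,0,0],[0,0,0],[0,0,0],[0,0,0]]' --turn '[[0,0,0],[0,0,0],[0,0,0],[0,0,0],[0,0,0],[0,0,0],[0,0,0]]' --claw '[60,70,80,87,87,87,87]'

```text
clock: 9.5
tool_pos: [0.4636, -0.3686, 0.0749]
tcp_rot: [-0.0, 0.422, 0.907, 0.0]
ft_force: [-0.5, 0.2, 0.3]
opening: 0.0868
gripper_force: 0.0
```

>>> servo_tool --translation '[[0,0,-0.05],[0,0,-0.15],[0,0,-0.35],[0,0,-0.55],[0,0,-0.75],[0,0,-0.88],[0,0,-0.88]]' --turn '[[0,0,0],[0,0,0],[0,0,0],[0,0,0],[0,0,0],[0,0,0],[0,0,0]]' --claw '[87,87,87,87,87,87,87]'

```text
clock: 10.2
tool_pos: [0.4646, -0.3702, 0.301]
tcp_rot: [0.004, 0.422, 0.906, -0.0]
ft_force: [-1.2, -0.1, -0.1]
opening: 0.0867
gripper_force: 0.0
```

```bash
python3 - <<'E'
from h import *
s,p,r=pose(); print(s['clock'],p,s['opening'],s['ft_force'],s['qpos'])
im,d=save('wrist','w2.png')
print([(np.round(q['at'],4).tolist(),round(q['confidence'],2)) for q in spotter.landmark_of('wrist','bit')])
# from here to above the safety catch: yaw -12.7
m=np.array([.45,-.12,.297]);go(m,10); go([.625,.0755,.297],-12.7,(m,down(np.radians(10))))
E
```

```text
10.2 [ 0.4646 -0.3702  0.301 ] 0.08671243494309269 [-1.2169 -0.1461 -0.1279] [ 0.0203  0.2605  0.7156  1.4609 -0.1725  1.4754  1.433 ]
[([0.4658, -0.3699, 0.0016], 0.85), ([0.7209, -0.0592, 0.0105], 0.69)]
T [0.797, 0.599, -0.005] W [0.001, 0.001, 0.334]
T [0.649, 0.825, 0.0] W [0.0, 0.0, 0.252]
```

View pics/w2.png

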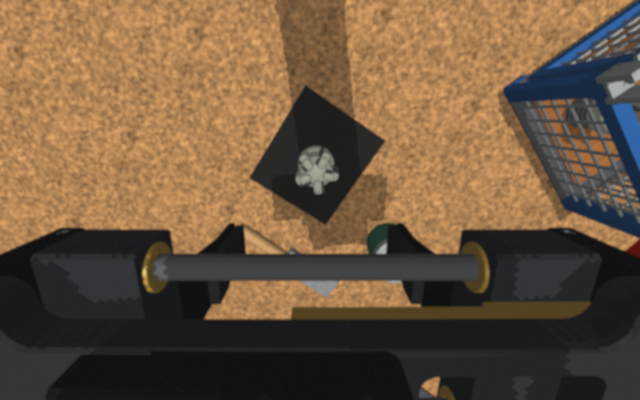

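The bit stands upright on the mat at px (317,170). Now I go to a viewing pose near the catches.

>>> servo_tool --translation '[[0.16,0.12,0],[0.32,0.24,0],[0.48,0.36,0],[0.64,0.48,0],[0.8,0.6,0],[0.8,0.6,0],[0.8,0.6,0]]' --turn '[[0,0,0.06],[0,0,0.13],[0,0,0.2],[0,0,0.27],[0,0,0.334],[0,0,0.334],[0,0,0.334]]' --claw '[87,87,87,87,87,87,87]'

```text
clock: 11.0
tool_pos: [0.4491, -0.1158, 0.2939]
tcp_rot: [-0.001, 0.641, 0.768, -0.0]
ft_force: [-0.2, -0.7, -0.4]
opening: 0.0871
gripper_force: 0.0
```

```bash
python3 - <<'E'
from h import *
go([.64,-.03,.31],-12.7)
E
```

```text
T [0.201, 0.812, -0.065] W [-0.001, -0.0, 0.256]
```

>>> servo_tool --translation '[[0.05,0.2,-0.02],[0.1,0.4,-0.04],[0.15,0.6,-0.065],[0.2,0.81,-0.065],[0.2,0.81,-0.065],[0.2,0.81,-0.065],[0.2,0.81,-0.065]]' --turn '[[0,0,0.06],[0,0,0.13],[0,0,0.2],[0,0,0.256],[0,0,0.256],[0,0,0.256],[0,0,0.256]]' --claw '[87,87,87,87,87,87,87]'

```text
clock: 11.7
tool_pos: [0.6395, -0.0368, 0.3109]
tcp_rot: [0.0, 0.783, 0.622, -0.001]
ft_force: [0.2, -0.7, 0.7]
opening: 0.0869
gripper_force: 0.0
```

```bash
python3 - <<'E'
from h import *
s,p,r=pose(); print(s['clock'],p,s['qpos'])
im,d=save('wrist','w3.png')
for n in ['safety_grip','latch_grip','gate_hinge','gate_leaf']:
    print(n,[(np.round(q['at'],4).tolist(),round(q['confidence'],2)) for q in spotter.landmark_of('wrist',n)][:2])
c=calibration('wrist');H=np.array(c['hand_eye']);print(H,c['camera_matrix'],c['k1'])
T=np.eye(4);T[:3,:3]=r.as_matrix();T[:3,3]=p
np.savez('w3.npz',d=d,im=im,T=T@H)
E
```

```text
11.7 [ 0.6395 -0.0368  0.3109] [-0.3919  0.3633  0.5236  1.292  -0.1775  1.5331 -0.119 ]
safety_grip [([0.6629, 0.0724, 0.1996], 0.69), ([0.6443, -0.0007, 0.2113], 0.43)]
latch_grip [([0.6477, 0.0003, 0.2112], 0.55)]
gate_hinge []
gate_leaf [([0.6772, 0.1512, 0.0], 0.79)]
[[-0.0002 -0.9632 -0.2688  0.0727]
 [ 1.     -0.0003  0.0004 -0.0013]
 [-0.0005 -0.2688  0.9632 -0.162 ]
 [ 0.      0.      0.      1.    ]] [[287.7679   0.     315.4765]
 [  0.     287.7679 195.1831]
 [  0.       0.       1.    ]] -0.009264194691220303
```

View pics/w3.png

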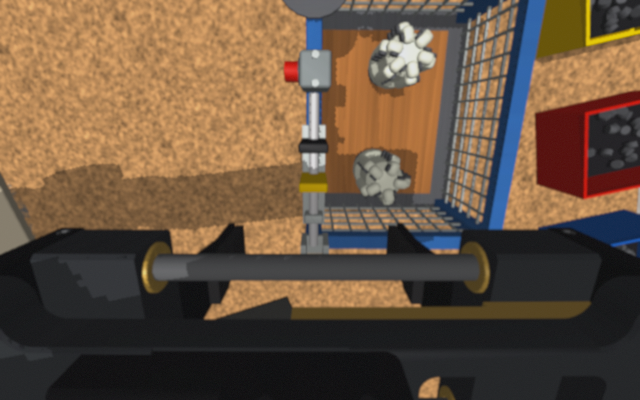

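The picture shows the grey housing at (315,68) with the red button to its left at (291,71). The black tab is at (313,146), the yellow tab at (313,183), and the hinge disc at (315,5). I'll fit them from depth.

```bash
python3 - <<'E'
from h import *
f=np.load('w3.npz');d=f['d'];im=f['im'].astype(int);T=f['T'];c=calibration('wrist');K=np.array(c['camera_matrix'])
v,u=np.mgrid[0:400,0:640];x=(u-K[0,2])/K[0,0];y=(v-K[1,2])/K[1,1];s=1+c['k1']*(x*x+y*y);x/=s;y/=s
P=np.stack([x*d,y*d,d,np.ones_like(d)],-1)@T.T
def rep(n,m):
    q=P[m][:,:3]; print(n,m.sum(),np.median(q,0),q.min(0),q.max(0))
    # oriented box along the tote axes
    a=-.222;e=np.array([[np.cos(a),np.sin(a)],[-np.sin(a),np.cos(a)]]);g=q[:,:2]@e.T
    mid=(np.percentile(g,2,0)+np.percentile(g,98,0))/2; print('  mid',e.T@mid,'size',np.percentile(g,98,0)-np.percentile(g,2,0))
z=P[...,2]
w=lambda a,b,cc,dd:(u>a)&(u<b)&(v>cc)&(v<dd)
rep('housing',w(295,340,35,110)&(abs(z-.215)<.005))
rep('red',w(270,310,50,95)&(im[...,0]>130)&(im[...,1]<70))
rep('black',w(290,335,125,160)&(abs(z-.226)<.005))
rep('yellow',w(290,335,165,200)&(abs(z-.226)<.006))
m=w(295,335,60,240)&(z>.155);q=P[m][:,:2];mm=q.mean(0);_,_,V=np.linalg.svd(q-mm);print('dir',V[0],np.degrees(np.arctan2(V[0,1],V[0,0])))
E
```

```text
housing 1242 [0.6627 0.0704 0.2147] [0.6473 0.0533 0.2105] [0.6785 0.0872 0.2181]
  mid [0.6625 0.0702] size [0.0258 0.0286]
red 239 [0.6424 0.0748 0.2047] [0.6357 0.0663 0.1999] [0.6493 0.0831 0.2066]
  mid [0.6425 0.075 ] size [0.0106 0.0146]
black 327 [0.6464 0.0082 0.2256] [0.6334 0.0014 0.2219] [0.6594 0.0146 0.2277]
  mid [0.6463 0.0081] size [0.0244 0.0085]
yellow 307 [ 0.6386 -0.0252  0.2256] [ 0.6257 -0.0328  0.22  ] [ 0.6514 -0.0194  0.2275]
  mid [ 0.6386 -0.0258] size [0.0248 0.0084]
dir [-0.2219 -0.9751] -102.81866150873824
```

```bash
python3 - <<'E'
from h import *
go([.6607,.0708,.30],-12.8);go([.6607,.0708,.179],-12.8)
E
```

```text
T [0.433, -0.014, 0.049] W [0.001, -0.001, -0.003]
T [0.432, -0.015, 0.533] W [0.001, -0.001, -0.003]
```

>>> servo_tool --translation '[[0.15,-0.005,0],[0.3,-0.01,0],[0.433,-0.015,0.05],[0.433,-0.015,0.05],[0.433,-0.015,0.05],[0.433,-0.015,0.05]]' --turn '[[0,0,0],[0,0,0],[0,0,-0.003],[0,0,-0.003],[0,0,-0.003],[0,0,-0.003]]' --claw '[87,87,87,87,87,87]'

```text
clock: 12.55
tool_pos: [0.661, 0.07, 0.2996]
tcp_rot: [0.0, 0.782, 0.623, 0.0]
ft_force: [-0.6, -0.5, -1.4]
opening: 0.0869
gripper_force: 0.0
```

>>> servo_tool --translation '[[0,0,0.1],[0,0,0.2],[0,0,0.3],[0,0,0.4],[0,0,0.46],[0,0,0.484],[0,0,0.484],[0,0,0.484]]' --turn '[[0,0,0],[0,0,0],[0,0,0],[0,0,0],[0,0,0],[0,0,0],[0,0,0],[0,0,0]]' --claw '[87,87,87,87,87,87,87,87]'

```text
clock: 13.35
tool_pos: [0.6618, 0.0715, 0.1792]
tcp_rot: [0.0, 0.781, 0.624, 0.001]
ft_force: [0.3, 0.4, 0.1]
opening: 0.0873
gripper_force: 0.0
```

>>> servo_tool --translation '[[0,0,0],[0,0,0],[0,0,0],[0,0,0],[0,0,0],[0,0,0],[0,0,0],[0,0,0],[0,0,0]]' --turn '[[0,0,0],[0,0,0],[0,0,0],[0,0,0],[0,0,0],[0,0,0],[0,0,0],[0,0,0],[0,0,0]]' --claw '[70,60,50,42,36,30,25,25,25]'

```text
clock: 14.25
tool_pos: [0.662, 0.0714, 0.1778]
tcp_rot: [0.001, 0.781, 0.624, 0.001]
ft_force: [5.0, -1.2, -2.5]
opening: 0.0301
gripper_force: 30.0
```

The button is home (opening 30.1 mm against 31 expected). I'll release, rise, and turn for the latch.

>>> servo_tool --translation '[[0,0,0],[0,0,0],[0,0,0],[0,0,0],[0,0,0],[0,0,-0.1],[0,0,-0.25],[0,0,-0.4],[0,0,-0.48],[0,0,-0.48]]' --turn '[[0,0,0],[0,0,0],[0,0,0],[0,0,0],[0,0,0],[0,0,0],[0,0,0],[0,0,0],[0,0,0],[0,0,0]]' --claw '[50,70,80,80,80,80,80,80,80,80]'

```text
clock: 15.25
tool_pos: [0.6623, 0.0716, 0.3016]
tcp_rot: [0.001, 0.781, 0.624, 0.002]
ft_force: [0.3, -0.8, -0.3]
opening: 0.0801
gripper_force: 0.0
```

```bash
python3 - <<'E'
from h import *
s,p,r=pose(); print(s['clock'],p,s['opening'],s['ft_force'])
g=np.array([.222,.975]);L=np.array([.644,-.002])-.006*g
go([*L,.29],34);go([*L,.29],77.2,(np.array([*L,.29]),down(np.radians(34))))
E
```

```text
15.25 [0.6623 0.0716 0.3016] 0.08012406420306434 [ 0.2714 -0.805  -0.2715]
T [-0.328, -0.007, 0.046] W [0.004, -0.0, -0.52]
T [0.0, 0.0, 0.0] W [0.0, 0.0, -0.48]
```

>>> servo_tool --translation '[[-0.06,0,0],[-0.12,0,0.01],[-0.2,0,0.02],[-0.26,0,0.04],[-0.328,-0.007,0.046],[-0.328,-0.007,0.046],[-0.328,-0.007,0.046],[-0.328,-0.007,0.046]]' --turn '[[0,0,-0.09],[0,0,-0.18],[0,0,-0.27],[0,0,-0.36],[0,0,-0.45],[0.004,0,-0.52],[0.004,0,-0.52],[0.004,0,-0.52]]' --claw '[62,62,62,62,62,62,62,62]'

```text
clock: 16.05
tool_pos: [0.6412, -0.0073, 0.2856]
tcp_rot: [-0.003, 0.47, 0.882, -0.002]
ft_force: [-0.2, 0.4, -0.2]
opening: 0.0618
gripper_force: 0.0
```

>>> servo_tool --translation '[[0,0,0],[0,0,0],[0,0,0],[0,0,0],[0,0,0],[0,0,0],[0,0,0],[0,0,0]]' --turn '[[0,0,-0.09],[0,0,-0.18],[0,0,-0.27],[0,0,-0.36],[0,0,-0.45],[0,0,-0.48],[0,0,-0.48],[0,0,-0.48]]' --claw '[62,62,62,62,62,62,62,62]'

```text
clock: 16.85
tool_pos: [0.6413, -0.0074, 0.286]
tcp_rot: [-0.003, 0.112, 0.994, -0.001]
ft_force: [-0.2, -0.1, 0.9]
opening: 0.062
gripper_force: 0.0
```

```bash
python3 - <<'E'
from h import *
s,p,r=pose(); print(s['clock'],p,s['opening'],s['ft_force'],s['qpos'])
g=np.array([.222,.975]);L0=np.array([.644,-.002]);L=L0-.006*g
go([*L,.192],77.2);go([*L0,.192],77.2)
E
```

```text
16.85 [ 0.6413 -0.0074  0.286 ] 0.06204328767938131 [-0.2222 -0.0606  0.893 ] [-0.2581  0.3525  0.2692  1.3192 -0.0914  1.4882  1.3489]
T [-0.008, 0.0, 0.376] W [-0.001, -0.004, -0.001]
T [-0.008, 0.024, 0.376] W [-0.001, -0.004, -0.001]
```

>>> servo_tool --translation '[[-0.008,0,0.08],[-0.008,0,0.16],[-0.008,0,0.22],[-0.008,0,0.28],[-0.008,0,0.34],[-0.008,0,0.376],[-0.008,0,0.376],[-0.008,0,0.376]]' --turn '[[0,-0.004,0],[0,-0.004,0],[0,-0.004,0],[0,-0.004,0],[0,-0.004,0],[0,-0.004,0],[0,-0.004,0],[0,-0.004,0]]' --claw '[62,62,62,62,62,62,62,62]'

```text
clock: 17.65
tool_pos: [0.6429, -0.0084, 0.1927]
tcp_rot: [0.0, 0.111, 0.994, -0.001]
ft_force: [-0.3, 0.4, -1.2]
opening: 0.0624
gripper_force: 0.0
```

>>> servo_tool --translation '[[0,0.004,0],[0,0.008,0],[0,0.014,0],[0,0.019,0],[0,0.024,0],[0,0.024,0],[0,0.024,0],[0,0.024,0],[0,0.024,0]]' --turn '[[0,0,0],[0,0,0],[0,0,0],[0,0,0],[0,0,0],[0,0,0],[0,0,0],[0,0,0],[0,0,0]]' --claw '[56,50,44,38,32,26,24,24,24]'

```text
clock: 18.55
tool_pos: [0.6447, -0.0012, 0.1928]
tcp_rot: [0.001, 0.111, 0.994, -0.0]
ft_force: [4.2, 4.1, 2.1]
opening: 0.0297
gripper_force: 30.0
```

```bash
cat > arc.py <<'E'
from h import *
import sys
s,p,r=pose(); print(s['clock'],p,s['opening'],s['gripper_force'],s['ft_force'],s['qpos'])
H=np.array([.6793,.1538]); a0=-.224
y=r.as_matrix()[:,1]; print('yaw',np.degrees(np.arctan2(y[1],y[0])),'radius',np.linalg.norm(p[:2]-H),'q from pos',a0-np.arctan2((p-[*H,0])[0],-(p-[*H,0])[1]))
for q in np.arange(float(sys.argv[1]),float(sys.argv[2])+1e-6,float(sys.argv[3])):
    a=a0-q; t=H+.160*np.array([np.sin(a),-np.cos(a)]); print(round(q,2),end=' '); go([*t,p[2]],90+np.degrees(a))
E
python3 arc.py .08 .8 .08
```

```text
18.55 [ 0.6447 -0.0012  0.1928] 0.029676197415462298 30.016952259466052 [4.1829 4.0764 2.0541] [-0.2618  0.3918  0.2545  1.4611 -0.0987  1.2995  1.3497]
yaw 77.3066988132182 radius 0.15886094314305008 q from pos -0.004432510947596752
0.08 T [0.054, -0.002, -0.0] W [-0.0, 0.001, 0.052]
0.16 T [0.105, 0.004, -0.0] W [-0.0, 0.001, 0.103]
0.24 T [0.155, 0.014, -0.0] W [-0.0, 0.001, 0.154]
0.32 T [0.204, 0.028, -0.0] W [-0.0, 0.001, 0.205]
0.4 T [0.252, 0.047, -0.001] W [-0.0, 0.001, 0.256]
0.48 T [0.298, 0.068, -0.001] W [-0.0, 0.001, 0.307]
0.56 T [0.343, 0.094, -0.001] W [-0.0, 0.001, 0.358]
0.64 T [0.385, 0.123, -0.001] W [-0.0, 0.001, 0.409]
0.72 T [0.424, 0.155, -0.001] W [0.0, 0.001, 0.46]
0.8 T [0.461, 0.191, -0.001] W [0.0, 0.001, 0.511]
```

Latch fully squeezed. Swing, first part.

>>> servo_tool --translation '[[0.03,0.0,0],[0.054,0.001,0],[0.08,0.003,0],[0.105,0.006,0],[0.13,0.011,0],[0.155,0.016,0],[0.18,0.023,0],[0.204,0.03,0],[0.252,0.048,0],[0.252,0.048,0]]' --turn '[[0,0,0.026],[0,0,0.052],[0,0,0.078],[0,0,0.103],[0,0,0.128],[0,0,0.154],[0,0,0.18],[0,0,0.205],[0,0,0.256],[0,0,0.256]]' --claw '[24,24,24,24,24,24,24,24,24,24]'

```text
clock: 19.55
tool_pos: [0.5861, 0.0264, 0.1927]
tcp_rot: [0.002, 0.307, 0.952, 0.001]
ft_force: [12.7, 6.9, -3.9]
opening: 0.0296
gripper_force: 30.1
```

```bash
python3 arc.py .44 .92 .06
```

```text
19.55 [0.5861 0.0264 0.1927] 0.029630664330916035 30.106953755021095 [12.6971  6.8598 -3.8875] [-0.3693  0.2631  0.2944  1.6274 -0.0794  1.2589  0.8859]
yaw 54.2174476655464 radius 0.15782568954587534 q from pos 0.4075275010785868
0.44 T [0.021, -0.008, -0.0] W [0.002, 0.002, 0.025]
0.5 T [0.059, -0.006, -0.0] W [0.002, 0.002, 0.063]
0.56 T [0.097, -0.001, -0.0] W [0.002, 0.002, 0.102]
0.62 T [0.135, 0.007, -0.0] W [0.002, 0.002, 0.14]
0.68 T [0.172, 0.016, -0.0] W [0.002, 0.002, 0.178]
0.74 T [0.209, 0.028, -0.001] W [0.002, 0.002, 0.216]
0.8 T [0.244, 0.042, -0.001] W [0.002, 0.001, 0.254]
0.86 T [0.279, 0.058, -0.001] W [0.002, 0.001, 0.293]
0.92 T [0.313, 0.076, -0.001] W [0.002, 0.001, 0.331]
```

>>> servo_tool --translation '[[0.021,0.002,0],[0.059,0.004,0],[0.097,0.009,0],[0.135,0.017,0],[0.172,0.026,0],[0.209,0.038,0],[0.244,0.052,0],[0.279,0.068,0],[0.313,0.086,0],[0.313,0.086,0]]' --turn '[[0,0,0.025],[0,0,0.063],[0,0,0.102],[0,0,0.14],[0,0,0.178],[0,0,0.216],[0,0,0.254],[0,0,0.293],[0,0,0.331],[0,0,0.331]]' --claw '[24,24,24,24,24,24,24,24,24,24]'

```text
clock: 20.55
tool_pos: [0.5364, 0.0889, 0.1926]
tcp_rot: [0.003, 0.541, 0.841, 0.001]
ft_force: [17.1, 5.6, -6.9]
opening: 0.0298
gripper_force: 30.0
```

```bash
python3 arc.py .96 1.36 .05
```

```text
20.55 [0.5364 0.0889 0.1926] 0.029801288386342405 30.039200956780405 [17.0505  5.6271 -6.862 ] [-0.5156  0.1648  0.297   1.7404 -0.0489  1.2381  0.2201]
yaw 24.4549473329989 radius 0.15698473836694074 q from pos 0.9204760451858922
0.96 T [0.025, -0.012, -0.0] W [0.003, 0.002, 0.025]
1.01 T [0.057, -0.009, -0.0] W [0.003, 0.002, 0.057]
1.06 T [0.089, -0.006, -0.0] W [0.003, 0.002, 0.089]
1.11 T [0.121, -0.001, -0.0] W [0.003, 0.002, 0.121]
1.16 T [0.152, 0.006, -0.0] W [0.004, 0.001, 0.153]
1.21 T [0.183, 0.015, -0.0] W [0.004, 0.001, 0.185]
1.26 T [0.213, 0.025, -0.001] W [0.004, 0.001, 0.216]
1.31 T [0.243, 0.036, -0.001] W [0.004, 0.001, 0.248]
1.36 T [0.272, 0.049, -0.001] W [0.004, 0.001, 0.28]
```

>>> servo_tool --translation '[[0.025,0.004,0],[0.057,0.008,0],[0.089,0.012,0],[0.121,0.017,0],[0.152,0.024,0],[0.183,0.033,0],[0.213,0.043,0],[0.243,0.054,0],[0.266,0.064,0],[0.266,0.064,0]]' --turn '[[0,0,0.025],[0,0,0.057],[0,0,0.089],[0,0,0.121],[0,0,0.153],[0,0,0.185],[0,0,0.216],[0,0,0.248],[0,0,0.273],[0,0,0.273]]' --claw '[24,24,24,24,24,24,24,24,24,24]'

```text
clock: 21.55
tool_pos: [0.5225, 0.1541, 0.1926]
tcp_rot: [0.002, 0.708, 0.706, 0.0]
ft_force: [5.2, -2.1, 3.2]
opening: 0.0295
gripper_force: 30.0
```

```bash
python3 arc.py 1.36 1.36 .05; python3 - <<'E'
from h import *
for cam in('scene','top'):
    save(cam,cam+'9.png')
    for n in ['bit','latch_grip','safety_grip']:
        print(cam,n,[(np.round(q['at'],3).tolist(),round(q['confidence'],2)) for q in spotter.landmark_of(cam,n)][:3])
a=cv2.imread('pics/scene9.png')[100:300,140:460];b=cv2.imread('pics/top9.png')[90:290,170:490]
cv2.imwrite('pics/fin.png',cv2.resize(np.vstack([a,b]),None,fx=1.45,fy=1.45))
E
```

```text
21.55 [0.5225 0.1541 0.1926] 0.029508962717387188 30.033594276756048 [ 5.2081 -2.0952  3.2272] [-0.6249  0.17    0.2823  1.7339 -0.0463  1.2427 -0.3342]
yaw -0.14533029289412513 radius 0.15683435836350335 q from pos 1.3486045731592167
1.36 T [0.007, -0.013, -0.0] W [0.002, 0.002, 0.007]
scene bit [([0.462, -0.366, 0.006], 0.81), ([0.72, -0.055, 0.017], 0.79), ([0.765, 0.07, 0.017], 0.62)]
scene latch_grip [([0.464, -0.367, -0.001], 0.7)]
scene safety_grip [([0.597, 0.158, 0.194], 0.88)]
top bit [([0.763, 0.073, 0.013], 0.69), ([0.72, -0.054, 0.016], 0.66), ([0.465, -0.367, 0.006], 0.63)]
top latch_grip [([0.762, 0.076, 0.013], 0.72)]
top safety_grip [([0.599, 0.16, 0.193], 0.59)]
```

View pics/fin.png

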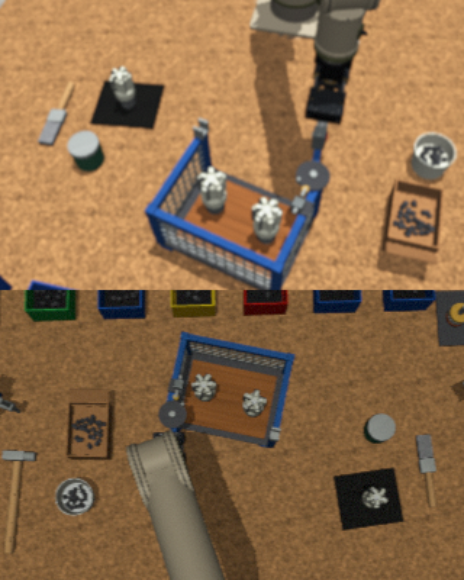

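The picture shows the bit upright on the mat at (122,88), the gate swung open towards the robot at (318,150), and everything else in place. The gripper still holds the gate at about 1.35 rad, so I'll hand in.

```bash
python3 -c "
from rig import hand_in; print(hand_in())"
```

```text
the job is handed in; nothing more can be done
None
```

The small bit stands upright on the mat, the red catch was squeezed home before the yellow latch, and I handed in at about 22 s with the gripper still holding the gate open at about 1.35 rad.

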